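Start up the flat lap: power, water, then spindle

TASK

Start the flat-lap grinder so that water runs on the disc before it turns: press the black power rocker fully over to on (push down its far end, the one with the white bar), then press the blue water-pump rocker fully to on the same way, and only then press the green start button all the way in and let it come back out. Everything is done by pressing with a fingertip, nothing needs to be gripped: do not press the red stop button, turn the speed dial, or pick up or shift the stone plugs, the bowl, the wrench or the bottle.

Things in the scene. Friction and masses are not known exactly. Their poses are not given: they have to be found in the camera images.
- lap: Bench flat-lap grinder, fixed: grey housing, white deck, 426 mm deep (its x) by 406 mm wide (y), deck top 115 mm above the bench. Origin: centre of its underside; x points from its front edge (robot side) to its rear, y to its left, z up. Controls stand in a row along the front of the deck, 152 mm in front of the origin, 70 mm apart: two rockers left, speed dial in the middle, two buttons right.
- pan_center (a point): Centre of the red round ribbed splash pan on the rear of the deck, at its rim's height: 298 mm across, rim 58 mm above the deck, with the lap disc inside. A black curved water spout stands at the deck's rear right corner and reaches over the pan, up to 118 mm above the deck.
- power (a joint): The black power rocker's angle: 0 = off, 0.36 rad = fully on. It stays where it is left; about 3 N at the end of the on half turns it, then it meets a firm stop.
- power_on_end (a point): Point on top of the black power rocker's on half (far from the robot, white cross bar), 14 mm from the pivot line; moves with it. V-shaped rocker, 42 mm long (machine x), 24 wide, halves 21 mm; pivot line at the V's bottom, 10 mm above the deck; frame 50 x 32 mm, 4 mm high. Off: the on half stands up at 0.36 rad, its end 7 mm above the pivot. On: it lies level and the near half stands up.
- pump (a joint): The blue water-pump rocker's angle: 0 = off, 0.36 rad = fully on. Works like the power rocker.
- pump_on_end (a point): Point on the top face of the on half (away from the robot, white cross bar) of the blue water-pump rocker, 14 mm from its pivot line, moving with the rocker. Same build and size as the power rocker; which of the two stands at the outer place (140 mm left of the dial) and which at the inner (70 mm) varies.
- start (a joint): Travel of the green start button: 0 = out, 0.006 m = fully in. It springs back; about 1.5 N moves it, 4.5 N holds it fully in.
- start_top (a point): Centre of the top face of the green start button, moving with it: round, 30 mm across, its top 18 mm above the deck when out, in a 40 mm steel collar 6 mm high. It stands 70 or 140 mm right of the dial, the stop button at the other place.
- stop (a joint): Travel of the red stop button: 0 = out, 0.006 m = fully in. Not to be pressed.
- stop_top (a point): Centre of the top of the red mushroom-headed stop button: 40 mm across, 31 mm above the deck, on a yellow disc. Not to be pressed.
- speed_mark (a point): Rim end of the white pointer line on top of the black speed dial (36 mm across, top 19 mm above the deck), 16 mm from the dial's axis. The dial turns easily; not to be turned.
- plug_a_center (a point): Stone core plug, green-grey, 38 mm across, 30 mm high, in the steel bowl; point at its centre. Bystander.
- plug_b_center (a point): Stone core plug, sandy, 38 mm across, 26 mm high, in the steel bowl; point at its centre. Bystander.
- plug_c_center (a point): Stone core plug, cream, 32 mm across, 28 mm high, in the steel bowl; point at its centre. Bystander.
- plug_d_center (a point): Stone core plug, dark slate, 38 mm across, 34 mm high, on the bench; point at its centre. Bystander.
- plug_e_center (a point): Stone core plug, olive yellow, 38 mm across, 28 mm high, on the bench; point at its centre. Bystander.
- plug_f_center (a point): Stone core plug, sandy, 36 mm across, 26 mm high, on the machine's deck beside the pan; point at its centre. Bystander.
- plug_g_center (a point): Stone core plug, cream, 36 mm across, 30 mm high, on the machine's deck beside the pan; point at its centre. Bystander.
- bowl: Open stainless steel bowl, 239 mm across the rim, 65 mm high, holding three plugs; origin under its centre. Bystander.
- wrench_grip (a point): Steel wrench 170 mm long lying on the bench; point on its handle. Bystander.
- rinse: White bottle with a red cap, 64 mm across, 170 mm high; origin under its centre. Bystander.

How it is judged:
On the way, in this order (a step that is already met when the one before it is completed fails the run):
1. the black power rocker is fully on (value of joint power above 0.3 rad and value of joint pump below 0.1 rad and value of joint start below 0.002 m), for 0.1 s.
2. the blue pump rocker is fully on, power still on (value of joint each of power, pump above 0.3 rad and value of joint start below 0.002 m), for 0.1 s.
3. the green start button is pressed in, power and pump on (value of joint each of power, pump above 0.3 rad and value of joint start above 0.0045 m), for 0.05 s.
At the end, for the whole second after the job is handed in: Both rockers are at 0.30 rad or more of their 0.36, the start and stop buttons are out (within 1.5 mm), the speed dial is as it was (mark within 6 mm), and every plug, the bowl, the wrench and the bottle are within 20 mm of where they started (value of joint each of power, pump above 0.3 rad and value of joint each of start, stop below 0.0015 m and distance of speed_mark from where it was at the start of the episode below 0.006 m and distance of each of plug_a_center, plug_b_center, plug_c_center, plug_d_center, plug_e_center, plug_f_center, plug_g_center, bowl, wrench_grip, rinse from where it was at the start of the episode below 0.02 m); the robot touches nothing.
It fails at once if the pump rocker is switched before the power is on (value of joint pump above 0.15 rad and value of joint power below 0.3 rad).
It fails at once if the start button is pressed before power and water are both on (value of joint start above 0.003 m and value of joint any of power, pump below 0.3 rad).
It fails at once if the red stop button is pressed (value of joint stop above 0.002 m).
It fails at once if the speed dial is turned (distance of speed_mark from where it was at the start of the episode above 0.006 m).
It fails at once if a plug, the bowl, the wrench or the bottle is lifted, carried or pushed more than 20 mm (distance of any of plug_a_center, plug_b_center, plug_c_center, plug_d_center, plug_e_center, plug_f_center, plug_g_center, bowl, wrench_grip, rinse from where it was at the start of the episode above 0.02 m).
It also fails if it takes over 38 s, if anything falls off the work surface, if the arm or the gripper's body presses on something with over 40 N, if the wrist force passes 120 N, or if a joint passes its speed limit or range.

ROBOT

A 7-joint arm with a two-finger parallel gripper is mounted at the origin on the work surface. World frame = base frame: x ahead of the robot, y to its left, z up, the work surface at z = 0. Lengths are in m, angles in rad, forces in N, time in s.
With the tool pointing down it reaches from about 0.425 to 0.925 m from the base axis. Payload 6.8 kg.
Tool frame: the origin (TCP) lies midway between the tips of the shut fingers; the grasp point (between the pads) lies 19 mm behind it; z points along the fingers, y is the direction in which the jaws open and shut (so a half turn about z gives the same grasp; the last joint's range is limited). The gripper opens to 85 mm and grips with 20 to 120 N. Pads are 22 mm wide; open, the fingers measure 114 mm over their backs; the gripper's body (76 mm by 85 mm) begins 54 mm behind the grasp point. The pads swing forward as they close: fully open they stand 13 mm farther back than shut.
Start: joints at [1.087, 0.477, 0.022, 1.555, -0.011, 1.109, -0.083], TCP at [0.248, -0.628, 0.231] pointing down, gripper open.
Joint ranges: [-2.96, 2.96], [-0.34, 2.1], [-1.41, 1.46], [0.24, 2.44], [-1.37, 4.51], [0.17, 1.92], [-2.96, 2.96]. Speed limits (rad/s): [2.39, 2.39, 3.14, 3.14, 3.14, 3.14, 3.14].

INTERFACE

Orientations are given as a unit quaternion [w, x, y, z].
In Python, from station import bot, vision gives the robot as it stands.
- The arm moves only by the tool move_arm, never from a script. Its argument "increments" is text: rows parted by semicolons, each of 7 numbers parted by spaces: the opening, from 0 (shut) to 1 (fully open), then the shift along the world's x, y, z in mm, then the turn, a rotation vector about the world's x, y, z in rad. In form: grip x y z rx ry rz; .... A call has exactly 8 rows; each row shifts and turns the commanded pose from where the row before left it; what a row does not reach is not made up. A row lasts 1/8 s, in which the tool goes at most 62.5 mm and 10.7 degrees, less where a joint would pass 70% of its speed; a pose out of reach is approached as far as the arm can. A call with a gripper value outside its range is refused whole. The fingers move at their own pace and stop on an object; "newtons" is the grip in N (left out, the last holds). Time passes only in rows, so rows that do not move let the fingers close, or fill a call up. It gives the time, the measured TCP pose, the force and the opening at its end, in the units of the state.
- bot.get_obs(): the state, without advancing time (a new reading comes with each control period).
- vision.read_camera(name): name is "side" or "top"; returns (picture, depth): 480x640x3 uint8, red, green, blue; 480x640 float32, m along the optical axis (not along the pixel's ray), 0 where there is no reading.
- vision.calibration(name): a dict with "fx", "fy", "cx", "cy" (pixels), "k1" (the pictures are not rectified: a ray, as slopes to the right and down, at radius r is drawn at 1 + k1 r^2 times it, then the intrinsics apply), "R" (3x3) and "t" (3): a world point X has camera coordinates R X + t. Camera axes: x right, y down, z forward; pixel columns grow to the right and rows downward; lengths in m; the calibration is good to about 2 mm. A picture is of the moment at which its call begins. calibration takes no time and is no camera call.
- bot.hand_in(): hands the job in, once; it reports no verdict.
The state is a dict: "t": time; "q": joint angles; "joint_vel": joint speeds; "joint_torque": joint torques, N m; "eef_pos": TCP position; "tool_rot": TCP orientation; "contact_force": force on the tool from outside, world axes, zero at the start; "torque": the same for the moment, N m; "gripper_width": opening from 0.0 (shut) to 1.0 (fully open).
Only numpy, scipy, OpenCV 4.12 (cv2) and the standard library are available. Lean on these libraries where they do the work, as an engineer would, in place of code of your own. Each camera call takes 0.05 s, during which the arm holds its last target.

## Working session

There is one attempt and no reset: what is moved stays moved. The work goes in short steps, Python scripts to look and compute and a tool call to move; the robot and the scene stay as the last step left them, time stands still between calls to the robot, and variables do not carry over. Pictures are saved under pics/ and viewed, and the job is handed in when it is done.

Besides the shell and the picture viewer there is one more tool, called after "Call:" by a JSON object that holds its "name" and its "arguments", one argument or row to a line. move_arm: Moves the arm, as the interface text tells. Its arguments: {"type":"object","properties":{"increments":{"type":"string"},"newtons":{"type":"number"}},"required":["increments"]}

```bash
mkdir -p pics; ls
python3 - <<'E'
from station import bot, vision
import cv2, numpy as np
for n in ("top","side"):
    p,d=vision.read_camera(n); cv2.imwrite(f"pics/{n}0.png",p[:,:,::-1]); np.savez(f"{n}0.npz",p=p,d=d)
    print(n,vision.calibration(n))
print(bot.get_obs())
E
```

```text
pics
top {'fx': 595.5918701145879, 'fy': 595.5918701145879, 'cx': 315.4152647233483, 'cy': 242.8440996050087, 'k1': 0.03361803881279855, 'R': array([[ 2.30448802e-03, -9.99871998e-01, -1.58327711e-02],
       [-9.95301688e-01, -7.60840854e-04, -9.68192703e-02],
       [ 9.67948310e-02,  1.59815027e-02, -9.95176041e-01]]), 't': array([0.06514543, 0.59506597, 1.69162777])}
side {'fx': 485.8680007347311, 'fy': 485.8680007347311, 'cx': 316.8512988845197, 'cy': 246.5334316779428, 'k1': -0.10843356228100702, 'R': array([[-0.91620517, -0.40046533,  0.01398577],
       [-0.22158694,  0.47725999, -0.85036588],
       [ 0.3338672 , -0.78220868, -0.52600596]]), 't': array([0.54708814, 0.23851238, 1.1819589 ])}
{'t': 0.1, 'q': array([ 1.08690428,  0.47771681,  0.02236524,  1.55633663, -0.01149996,
        1.10930803, -0.08309866]), 'joint_vel': array([ 0.0004734 , -0.00020307,  0.00047126, -0.00235565, -0.00150524,
       -0.00084124, -0.00126071]), 'joint_torque': array([ 5.78673236e-03, -5.97753453e+01,  1.61434494e+00, -2.81947517e+01,
        1.29065994e-02,  5.06831682e-03,  1.41224014e-06]), 'eef_pos': array([ 0.24751442, -0.62741396,  0.23043053]), 'tool_rot': array([-7.91120297e-04,  9.82398947e-01,  1.86793030e-01, -2.16323046e-04]), 'contact_force': array([-0.55996716, -0.28670018, -0.3419053 ]), 'torque': array([-0.01078972,  0.05073353, -0.05423601]), 'gripper_width': 0.9990920238746888}
```

View pics/top0.png

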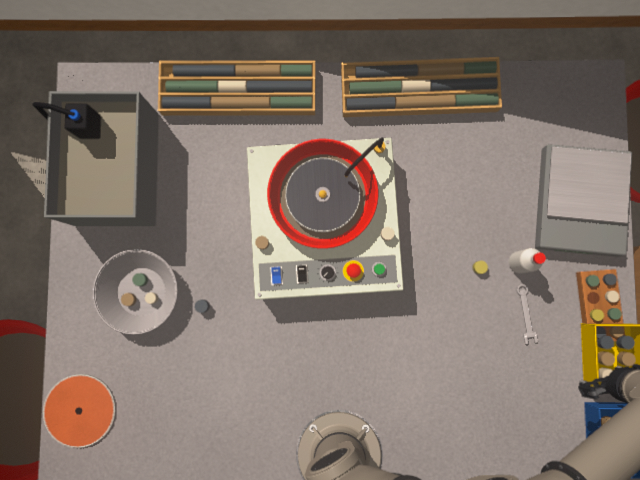

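View pics/side0.png

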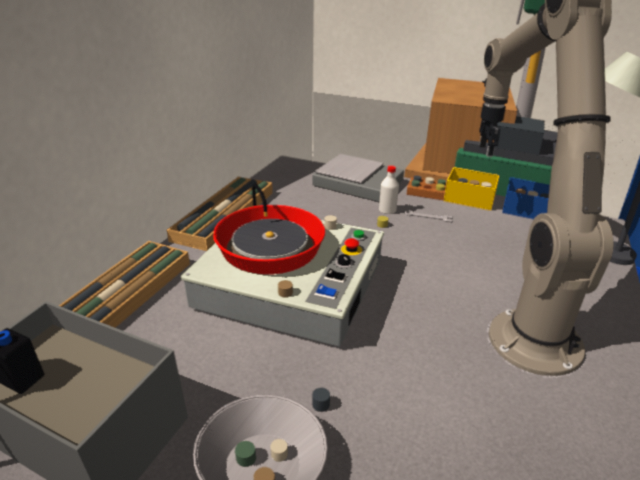

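The top view shows the controls at about row 272. From left to right: blue pump (277,275, outer), black power (302,273), dial (328,272), red stop (354,271) and green start (380,270, outer). Next I'll measure them by color masks.

```bash
cat > h.py <<'E'
import cv2, numpy as np
from station import vision
def ray(n,u,v):
    c=vision.calibration(n); x=(u-c['cx'])/c['fx']; y=(v-c['cy'])/c['fy']
    r=rd=np.hypot(x,y)
    for _ in range(20): r=rd/(1+c['k1']*r*r)
    s=r/rd if rd>0 else 1
    R=c['R']; return -R.T@c['t'], R.T@np.array([x*s,y*s,1])
def onz(n,u,v,z):
    o,d=ray(n,u,v); return o+d*(z-o[2])/d[2]
def px(n,X):
    c=vision.calibration(n); p=c['R']@np.array(X)+c['t']; a=p[:2]/p[2]; a=a*(1+c['k1']*(a@a)); return a*c['fx']+[c['cx'],c['cy']]
def tri(u1,u2):
    o1,d1=ray('top',*u1);o2,d2=ray('side',*u2)
    s=np.linalg.lstsq(np.c_[d1,-d2],o2-o1,rcond=None)[0]
    a=o1+d1*s[0];b=o2+d2*s[1]; return (a+b)/2,np.linalg.norm(a-b)
E
python3 - <<'E'
from h import *
P={n:np.load(f'{n}0.npz')['p'] for n in('top','side')}
D={n:np.load(f'{n}0.npz')['d'] for n in('top','side')}
roi={'top':(250,400,255,292),'side':(300,385,225,310)}
cen={}
for n in P:
    hsv=cv2.cvtColor(P[n],cv2.COLOR_RGB2HSV); x0,x1,y0,y1=roi[n]
    H,S,V=[hsv[:,:,i].astype(int) for i in range(3)]
    for nm,m in dict(blue=(abs(H-110)<15)&(S>120),green=(abs(H-68)<18)&(S>120),red=((H<7)|(H>173))&(S>150),yel=(abs(H-26)<8)&(S>150)).items():
        k=np.zeros(m.shape,bool);k[y0:y1,x0:x1]=m[y0:y1,x0:x1]
        N,L,st,ce=cv2.connectedComponentsWithStats(k.astype(np.uint8))
        i=1+np.argmax(st[1:,4]); print(n,nm,ce[i],st[i],'depth',np.median(D[n][L==i])); cen[n,nm]=ce[i]
for k in('blue','green','red'): print(k,tri(cen['top',k],cen['side',k]))
print('green top plane',onz('top',*cen['top','green'],.133),onz('side',*cen['side','green'],.133))
print('red',onz('top',*cen['top','red'],.14),'blue',onz('top',*cen['top','blue'],.128))
# deck corners
t=P['top']; cv2.imwrite('pics/topz.png',cv2.resize(t[250:295,245:405],None,fx=5,fy=5,interpolation=cv2.INTER_CUBIC)[:,:,::-1])
cv2.imwrite('pics/topdeck.png',cv2.resize(t[130:305,235:415],None,fx=3.4,fy=3.4,interpolation=cv2.INTER_CUBIC)[:,:,::-1])
s=P['side']; cv2.imwrite('pics/sidez.png',cv2.resize(s[220:310,295:390],None,fx=6,fy=6,interpolation=cv2.INTER_CUBIC)[:,:,::-1])
E
```

```text
top blue [276.13333333 275.73333333] [272 268   9  15 105] depth 1.6161386
top green [379.075  268.6875] [374 264  11  10  80] depth 1.606843
top red [353.31205674 270.21276596] [347 264  14  13 141] depth 1.5977988
top yel [352.28313253 270.36746988] [343 260  21  21 166] depth 1.6238294
side blue [326.12307692 290.39230769] [317 284  19  12 130] depth 1.1427165
side green [358.31746032 233.26984127] [354 230  10   8  63] depth 1.3629793
side red [311.90088496 242.05840708] [300 225  25  42 565] depth 1.2904353
side yel [350.55645161 250.70967742] [341 245  21  11 124] depth 1.3099341
blue (array([0.49780254, 0.17170327, 0.12485953]), np.float64(0.00413156503467337))
green (array([ 0.5166259 , -0.10740742,  0.12943996]), np.float64(0.0030438963232700257))
red (array([ 0.56123475, -0.01673781,  0.13621654]), np.float64(0.10978991430226585))
green top plane [ 0.51497468 -0.10751704  0.133     ] [ 0.51624652 -0.1011481   0.133     ]
red [ 0.51037924 -0.03775492  0.14      ] blue [0.49571467 0.17077018 0.128     ]
```

View pics/topz.png

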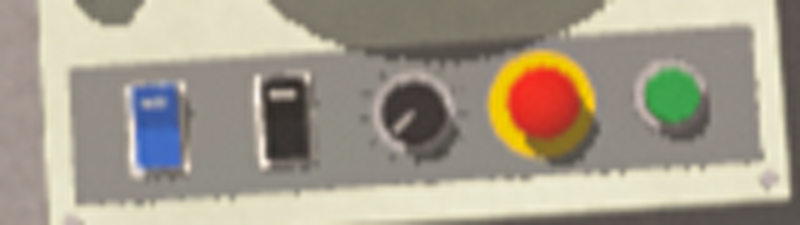

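View pics/sidez.png

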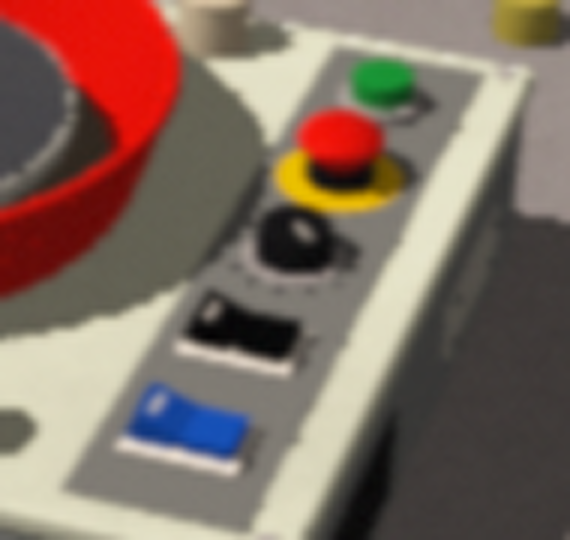

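View pics/topdeck.png

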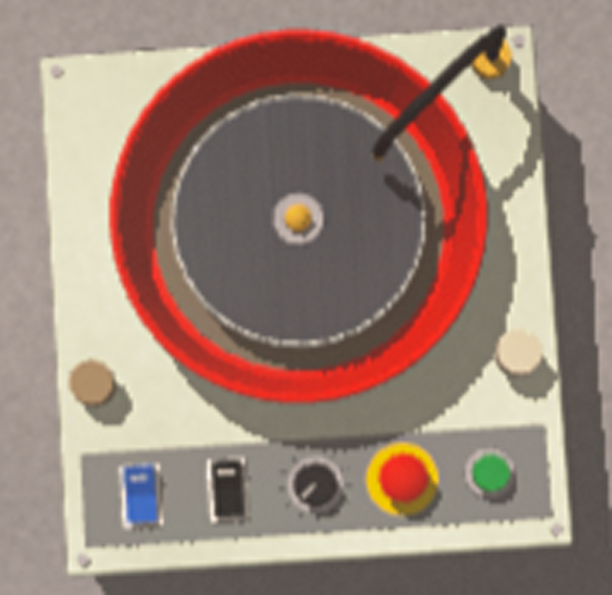

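Run:
```python
from h import *
z=lambda a,b:(245+(a+.5)/5-.5,250+(b+.5)/5-.5)
k=lambda a,b:(235+(a+.5)/3.4-.5,130+(b+.5)/3.4-.5)
A=[];B=[]
for (u,Z,l) in [(z(157,130),.119,(-.152,.140)),(z(285,120),.119,(-.152,.07)),(z(672,97),.133,(-.152,-.14)),(z(412,110),.134,(-.152,0)),(z(542,103),.14,(-.152,-.07)),
  (k(42,58),.115,(.213,.203)),(k(529,28),.115,(.213,-.203)),(k(570,543),.115,(-.213,-.203)),(k(70,573),.115,(-.213,.203))]:
    A.append(l);B.append(onz('top',*u,Z)[:2])
A=np.array(A);B=np.array(B)
a=A-A.mean(0);b=B-B.mean(0)
U,S,V=np.linalg.svd(a.T@b);R=(U@V).T;t=B.mean(0)-R@A.mean(0)
yaw=np.arctan2(R[1,0],R[0,0]);print('yaw',yaw,'t',t);print(np.round((A@R.T+t-B)*1000,1))
print('B',np.round(B,4))
for n,l in dict(power_on=(-.152+.0135,.07),pump_on=(-.152+.0135,.14),start=(-.152,-.14),stop=(-.152,-.07)).items(): print(n,np.round(R@l+t,4))
```

```text
yaw 0.06438466261624842 t [0.65773238 0.04239659]
[[ 0.6  0.5]
 [-0.5  0.4]
 [ 0.9  0.2]
 [-0.8 -0.3]
 [ 0.1 -0.3]
 [ 1.2  2.4]
 [ 3.1 -3.6]
 [-1.7 -2.3]
 [-3.   3. ]]
B [[ 0.4965  0.1719]
 [ 0.502   0.1021]
 [ 0.5141 -0.1073]
 [ 0.5068  0.0329]
 [ 0.5104 -0.0369]
 [ 0.856   0.2562]
 [ 0.8803 -0.1429]
 [ 0.4599 -0.1716]
 [ 0.4351  0.2282]]
power_on [0.515  0.1033]
pump_on [0.5105 0.1732]
start [ 0.5151 -0.1071]
stop [ 0.5106 -0.0372]
```

Inner and outer order is confirmed: pump is the outer rocker, start is the outer button. The model fits the controls to within 1 mm. I'll raise the arm, shut the fingers and start the transit.

Call:
{"name": "move_arm", "arguments": {
  "increments": "0 0 0 40 0 0 0; 0 10 20 40 0 0 0; 0 20 45 0 0 0 -0.1; 0 20 45 0 0 0 -0.1; 0 20 45 0 0 0 -0.11; 0 20 45 0 0 0 0; 0 20 45 0 0 0 0; 0 20 45 0 0 0 0",
  "newtons": 40
}}

```text
t: 1.1
eef_pos: [0.378, -0.3362, 0.3111]
tool_rot: [-0.0, 0.999, 0.033, -0.0]
contact_force: [0.8, -0.2, 0.4]
gripper_width: -0.005
```

Call:
{"name": "move_arm", "arguments": {
  "increments": "0 16 50 0 0 0 0; 0 16 50 0 0 0 0; 0 16 50 0 0 0 0; 0 16 50 0 0 0 0; 0 16 50 0 0 0 0; 0 16 50 0 0 0 0; 0 16 50 0 0 0 0; 0 16 50 0 0 0 0"
}}

```text
t: 2.1
eef_pos: [0.5058, 0.0635, 0.3111]
tool_rot: [0.0, 0.999, 0.033, -0.0]
contact_force: [0.0, -0.3, -0.4]
gripper_width: -0.003
```

Call:
{"name": "move_arm", "arguments": {
  "increments": "0 12 40 -20 0 0 0; 0 0 0 -40 0 0 0; 0 0 0 -40 0 0 0; 0 0 0 -20 0 0 0; 0 0 0 -20 0 0 0; 0 0 0 0 0 0 0; 0 0 0 0 0 0 0; 0 0 0 0 0 0 0"
}}

```text
t: 3.1
eef_pos: [0.5184, 0.1023, 0.1723]
tool_rot: [-0.0, 0.999, 0.033, 0.001]
contact_force: [-0.1, 0.9, -0.5]
gripper_width: 0.002
```

Now at z=0.172, above the power rocker. I'll check the alignment before pressing.

```bash
cat > look.py <<'E'
import sys
from h import *
p,_=vision.read_camera('side'); cv2.imwrite(f'pics/{sys.argv[1]}.png',cv2.resize(p[190:320,270:410],None,fx=5,fy=4.5,interpolation=cv2.INTER_CUBIC)[:,:,::-1])
E
python3 look.py a1
```

```text
(no output)
```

View pics/a1.png

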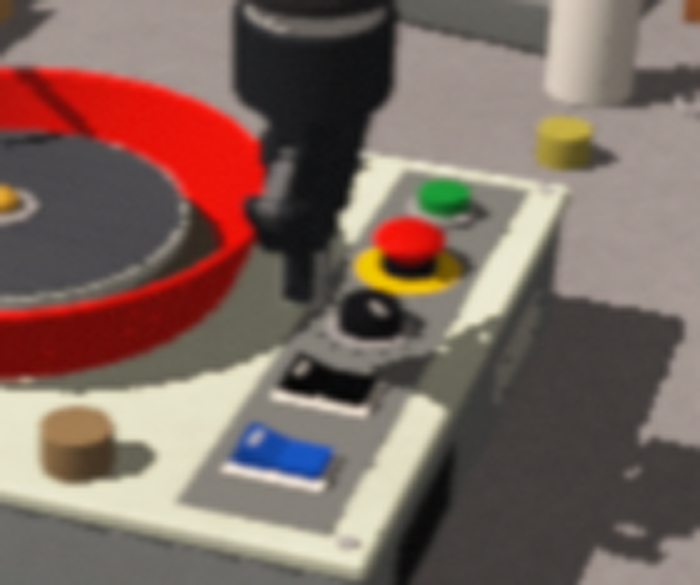

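The shut fingertip is at crop (297,298), full-image (329,256), above the black rocker. I'll compare that with the projected TCP.

```bash
python3 -c "
from h import *
print(px('side',[.5184,.1023,.1723]),px('side',[.5184,.1023,.131]))"
```

```text
[330.62054591 257.1762922 ] [330.13696282 271.1249753 ]
```

The TCP and the rocker's white bar project within 1 px of each other. Pressing.

Call:
{"name": "move_arm", "arguments": {
  "increments": "0 -1 1 -20 0 0 0; 0 0 0 -16 0 0 0; 0 0 0 -3 0 0 0; 0 0 0 -3 0 0 0; 0 0 0 -3 0 0 0; 0 0 0 -2 0 0 0; 0 0 0 0 0 0 0; 0 0 0 0 0 0 0"
}}

```text
t: 4.15
eef_pos: [0.5171, 0.1029, 0.125]
tool_rot: [0.0, 0.999, 0.033, 0.0]
contact_force: [-3.1, -2.7, 7.4]
gripper_width: 0.004
```

Call:
{"name": "move_arm", "arguments": {
  "increments": "0 0 0 -1 0 0 0; 0 0 0 -1 0 0 0; 0 0 0 -0.5 0 0 0; 0 0 0 0 0 0 0; 0 0 0 0 0 0 0; 0 0 0 0 0 0 0; 0 0 0 0 0 0 0; 0 0 0 0 0 0 0"
}}

```text
t: 5.15
eef_pos: [0.5172, 0.1029, 0.1248]
tool_rot: [0.001, 0.999, 0.033, 0.001]
contact_force: [-9.4, -4.3, 29.0]
gripper_width: 0.002
```

Firm stop reached (29 N at z=0.1248). I'll retreat, then look.

Call:
{"name": "move_arm", "arguments": {
  "increments": "0 0 0 5 0 0 0; 0 0 0 20 0 0 0; 0 0 0 25 0 0 0; 0 -2 20 0 0 0 0; 0 -2 50 0 0 0 0; 0 0 0 0 0 0 0; 0 0 0 0 0 0 0; 0 0 0 0 0 0 0"
}}

```text
t: 6.15
eef_pos: [0.5129, 0.1718, 0.1716]
tool_rot: [0.0, 0.999, 0.032, -0.0]
contact_force: [0.0, -0.1, -0.1]
gripper_width: -0.002
```

```bash
python3 look.py a2
```

```text
(no output)
```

View pics/a2.png

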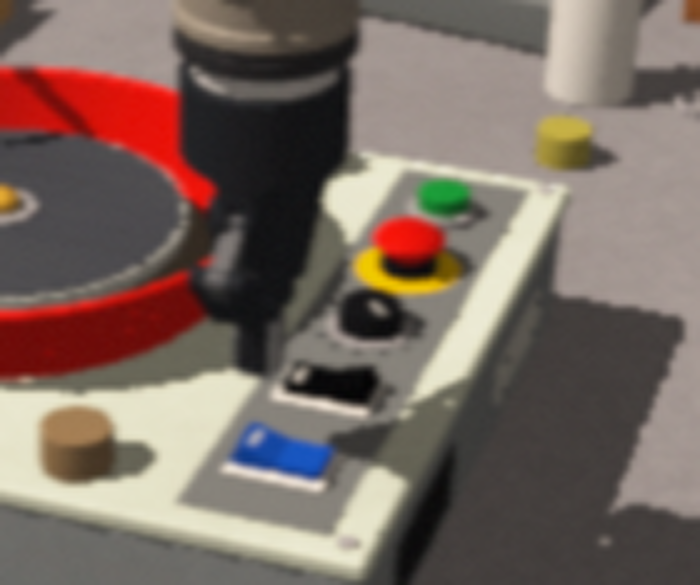

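The power rocker's bar end (crop 300,375) now lies low and its near half stands up, so it is on. Now the pump.

Call:
{"name": "move_arm", "arguments": {
  "increments": "0 0 1 -20 0 0 0; 0 0 0 -16 0 0 0; 0 0 0 -3 0 0 0; 0 0 0 -3 0 0 0; 0 0 0 -3 0 0 0; 0 0 0 -2 0 0 0; 0 0 0 -1 0 0 0; 0 0 0 -1 0 0 0"
}}

```text
t: 7.2
eef_pos: [0.5135, 0.174, 0.1248]
tool_rot: [0.0, 0.999, 0.033, 0.001]
contact_force: [-6.6, -6.8, 25.2]
gripper_width: 0.0
```

Call:
{"name": "move_arm", "arguments": {
  "increments": "0 0 0 -0.5 0 0 0; 0 0 0 0 0 0 0; 0 0 0 0 0 0 0; 0 0 0 0 0 0 0; 0 0 0 0 0 0 0; 0 0 0 0 0 0 0; 0 0 0 0 0 0 0; 0 0 0 0 0 0 0"
}}

```text
t: 8.2
eef_pos: [0.5135, 0.174, 0.1248]
tool_rot: [0.0, 0.999, 0.033, 0.001]
contact_force: [-5.9, -5.2, 22.4]
gripper_width: -0.0
```

Call:
{"name": "move_arm", "arguments": {
  "increments": "0 0 0 5 0 0 0; 0 0 0 25 0 0 0; 0 0 0 40 0 0 0; 0 0 0 30 0 0 0; 0 0 -50 0 0 0 0; 0 0 -50 0 0 0 0; 0 0 -50 0 0 0 0; 0 0 -50 0 0 0 0"
}}

```text
t: 9.2
eef_pos: [0.5126, -0.0268, 0.2222]
tool_rot: [-0.0, 0.999, 0.033, 0.0]
contact_force: [0.4, -0.7, -0.6]
gripper_width: -0.003
```

Call:
{"name": "move_arm", "arguments": {
  "increments": "0 1 -50 0 0 0 0; 0 0 -31 0 0 0 0; 0 0 0 -40 0 0 0; 0 0 0 -20 0 0 0; 0 0 0 0 0 0 0; 0 0 0 0 0 0 0; 0 0 0 0 0 0 0; 0 0 0 0 0 0 0"
}}

```text
t: 10.2
eef_pos: [0.5143, -0.1069, 0.1631]
tool_rot: [0.0, 0.999, 0.033, 0.001]
contact_force: [-0.5, -0.0, -0.2]
gripper_width: -0.001
```

```bash
python3 look.py a3; python3 -c "
from h import *
from station import bot
e=bot.get_obs()['eef_pos'];print(e,px('side',e),px('side',[.5151,-.1071,.133]))"
```

```text
[ 0.51409389 -0.10689793  0.16289911] [360.35881526 223.21182743] [359.40445065 232.39400603]
```

View pics/a3.png

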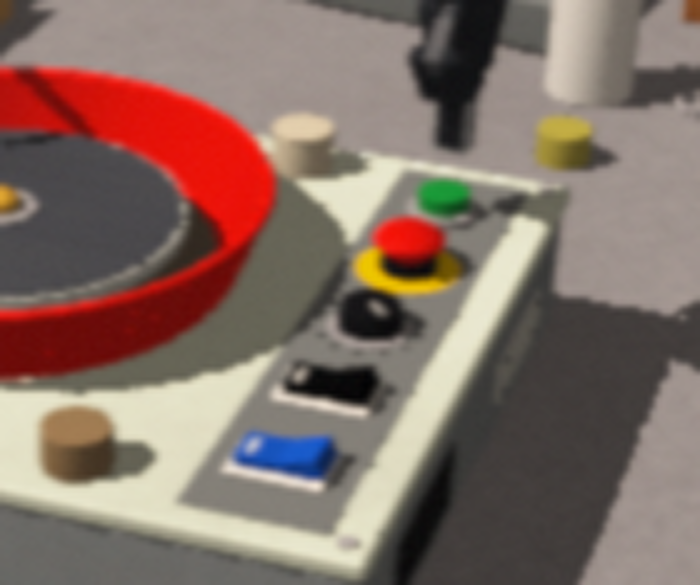

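Both rockers are on: their far bars lie low and their near halves stand up. The tip hangs over the green button (crop 444,190). Pressing start now.

Call:
{"name": "move_arm", "arguments": {
  "increments": "0 1 0 -25 0 0 0; 0 0 0 -5 0 0 0; 0 0 0 -3 0 0 0; 0 0 0 -3 0 0 0; 0 0 0 -1 0 0 0; 0 0 0 -1 0 0 0; 0 0 0 0 0 0 0; 0 0 0 0 0 0 0"
}}

```text
t: 11.25
eef_pos: [0.5147, -0.1069, 0.1268]
tool_rot: [0.001, 0.999, 0.033, 0.0]
contact_force: [-10.5, 1.1, 22.9]
gripper_width: 0.006
```

Fully in: 22.9 N against the stop at z=0.1268, which is 6.2 mm below the out height. Retreating.

Call:
{"name": "move_arm", "arguments": {
  "increments": "0 0 0 5 0 0 0; 0 0 0 20 0 0 0; 0 0 0 40 0 0 0; 0 0 0 50 0 0 0; 0 0 -40 30 0 0 0; 0 0 0 0 0 0 0; 0 0 0 0 0 0 0; 0 0 0 0 0 0 0"
}}

```text
t: 12.25
eef_pos: [0.5144, -0.1458, 0.2684]
tool_rot: [-0.0, 0.999, 0.034, -0.001]
contact_force: [0.5, -0.4, -0.7]
gripper_width: 0.001
```

```bash
python3 look.py a4
python3 - <<'E'
from h import *
p,_=vision.read_camera('top'); cv2.imwrite('pics/top4.png',p[:,:,::-1])
E
```

```text
(no output)
```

View pics/a4.png

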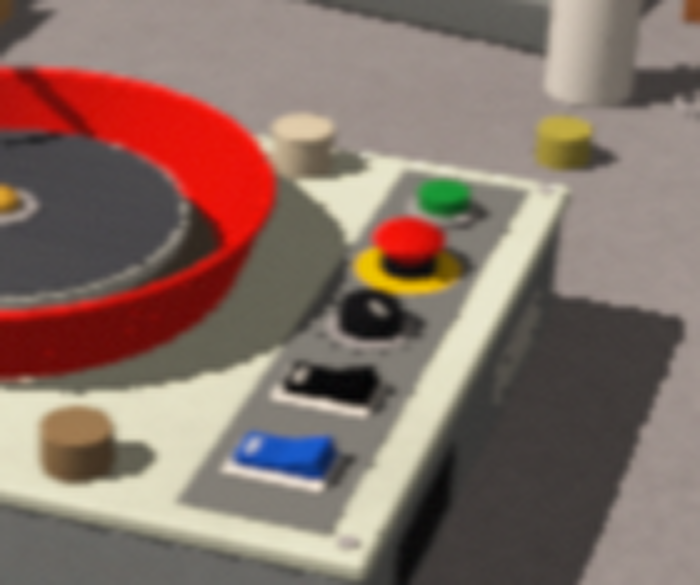

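View pics/top4.png

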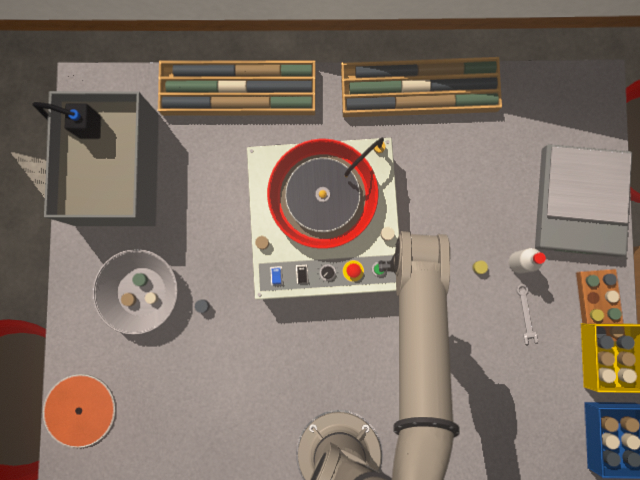

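The side view shows both rockers on, the green button (crop 444,197) back at its starting height, and stop and dial unchanged. In the top view, the plugs, bowl, wrench and bottle are at their starting pixels and the arm is clear.

```bash
python3 -c "
from station import bot
print(bot.hand_in())"
```

```text
the job is handed in; nothing more can be done
None
```

I switched the grinder on in the required order and handed the job in at about 12.4 s; the hand-in reports no verdict. With shut fingertips I pressed the black power rocker, then the blue pump rocker, each to its firm stop (29 N and 25 N). I then pressed the green start button to its stop (23 N at 6 mm travel) and released it.

The last pictures show both rockers with the far half level, the green button back out, and the stop button and speed dial unchanged. The plugs, bowl, wrench and bottle look unmoved, and the arm is clear of everything. I judged these end states by eye from the images; the joint values themselves can't be read, but no check failed or disagreed.

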